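# Zero the press knob, then hold the ratchet lever at four clicks

### The job

First turn the black preload knob of the green glue press until its orange pointer stands on the blue zero mark of the dial, before the lever is moved. Then take the red handle of the ratchet lever and swing it clockwise (seen from above), counting the clicks you feel: stop after the fourth click, never going on to a fifth, and finish while still holding the lever there with the gripper, because it springs back when let go. Leave the knob on zero and do not disturb the glue bottle, the sanding block or the red screwdriver.

Things in the scene. Friction and masses are not known exactly. Their poses are not given: they have to be found in the camera images.
- press: green glue press, fixed to the bench: base plate 150 x 235 x 12 mm (its x -70 to 80, y -72 to 162 mm). Origin on the bench under the lever's upright pivot, z up. Knob axis at x -20, y 118 mm. Tallest part: an arm over two small glued wooden blocks, at x 64, y -35 to 60 mm, 135 mm high, with a plunger up to 160 mm
- handle (a point): middle of the lever's red upright handle, a round grip 22 mm across and 45 mm tall (it stands 21 mm above and 24 mm below this point; the lever's arm is 9 mm lower still). 96 mm above the bench, 110 mm from the lever's pivot; its own x axis points along the lever, away from the pivot, z up
- lever (a joint): angle of the ratchet lever in rad: 0 at rest (the lever then points 75 degrees clockwise from the press's x axis), growing as it swings clockwise seen from above, end stop at 1.4. Clicks are 12 degrees (0.209 rad) apart: the spring pawl climbs over tooth n at (n - 0.5) x 0.209 rad and drops home in notch n at n x 0.209 rad
- knob_grip (a point): middle of the black knob's upright bar grip, 40 mm long (its own x axis), 14 mm thick (y) and 34 mm tall, on the knob's axis, 68 mm above the bench; the white dial face is 37 mm above the bench. The orange pointer is on the knob's own -x end, and an orange line runs along the bar's top towards it
- dial_knob (a joint): angle of the knob in rad: 0 with the orange pointer on the blue zero mark (which lies towards the press's own -x, the robot's side); positive is counterclockwise seen from above; limits -0.6 and 1.9. Stays where it is left, friction torque 0.05 N m. The dial's ticks are 15 degrees apart
- glue_bottle: loose white and green glue bottle, 48 mm across, 170 mm tall, upright; origin under its centre
- sanding_block: loose brown sanding block, 64 x 117 x 27 mm; origin under its centre
- red_screwdriver: loose screwdriver with a red handle, lying, 29 x 198 x 32 mm, long along its y; origin under its centre
- pawl_nose (a point): nose of the brass spring pawl at the rim of the toothed wheel. Feel at the handle: pushing takes 11 to 13 N on leaving a notch, falls to 3 to 5 N while the pawl passes a tooth, then jumps back up within 2 degrees as it drops home in the next notch: that jump is the click. A firm pinch shows about two thirds of these forces. The return spring beats the notches: let go, the lever flies back to 0

How it is judged:
By the outcome, as a careful person would: the job done as asked, in the order asked, and still so for the second after the job is handed in, while the arm keeps its last pose, push and grip.
It also fails if it takes over 72 s, if anything falls off the work surface, if the arm or the gripper's body presses on something with over 40 N, if the wrist force passes 120 N, or if a joint passes its speed limit or range.

### The arm

A 7-joint arm with a two-finger parallel gripper is mounted at the origin on the work surface; the furniture and walls round the work are solid. World frame = base frame: x ahead of the robot, y to its left, z up, the work surface at z = 0. Lengths are in mm, angles in degrees, forces in N, time in s.
With the tool pointing down it reaches from about 400 to 900 mm from the base axis. Payload 5.5 kg.
Tool frame: the origin (TCP) lies midway between the tips of the shut fingers; the grasp point (between the pads) lies arm.grasp_offset behind it (arm.grasp_offset is the distance from the TCP to the grasp point, in mm); x points along the fingers, z is the direction in which the jaws open and shut, and the axes are right-handed (so a half turn about x gives the same grasp; the last joint's range is limited). The gripper opens to 85 mm and grips with 20 to 120 N. Pads are 22 mm wide; open, the fingers measure 114 mm over their backs; the gripper's body (76 mm by 85 mm) begins 54 mm behind the grasp point. The pads swing forward as they close: fully open they stand 13 mm farther back than shut.
Start: joints at [15.08, 28.699, -24.465, 88.831, 12.651, 65.22, -12.049], TCP at [650, 0.037, 231.31] pointing down, gripper open.
Joint ranges: [-164.97, 164.97], [-17.58, 116.51], [-87.97, 89.64], [11.32, 138.91], [-80.73, 260.73], [10.89, 115.49], [-147.41, 147.41]. Speed limits (degrees/s): [147.25, 147.25, 180, 180, 180, 180, 180].

### API

Orientations are given as [roll, pitch, yaw] about the fixed x, y, z axes, in that order (R = Rz(yaw) Ry(pitch) Rx(roll)).
In Python, from rig import state, get_image, workorder, arm gives the robot as it stands.
- The arm moves only by the tool send_rows, never from a script. Its arguments are lists of equal length, an entry for each row: "gripper": the finger opening in m, from 0 to 0.0854; "delta_pos": the shift along the world's x, y, z in m, a list of three; "turn": the turn about the world's z in degrees. In form: {"gripper": [gripper, ...], "delta_pos": [[x, y, z], ...], "turn": [turn, ...]}. A call has 1 to 12 rows; each row shifts and turns the pose as measured when the row begins; what a row does not reach is not made up. A row lasts 1/8 s, in which the tool goes at most 62.5 mm and 10.7 degrees, less where a joint would pass 70% of its speed; a pose out of reach is approached as far as the arm can. A call with a gripper value outside its range is refused whole. The fingers move at their own pace and stop on an object; the grip force is fixed at half the most. Time passes only in rows, so rows that do not move let the fingers close. It gives the time, the measured TCP pose, the force and the opening at its end, in the units of the state.
- state(): the state, without advancing time (a new reading comes with each control period).
- get_image(name): name is "scene" or "side" or "wrist"; returns a dict with "frame" (384x512x3 uint8, red, green, blue), "fx", "fy", "cx", "cy" (pixels), "world_from_camera" (4x4, takes a point from camera to world coordinates); the wrist camera has in their place "mount" (4x4, takes a point from camera to tool coordinates, whose origin is the TCP and whose axes are the tool frame's). Camera axes: x right, y down, z forward; pixel columns grow to the right and rows downward; lengths in mm; the calibration is good to about 2 mm. The wrist camera is an equidistant fisheye: a pixel r from the principal point sees the ray r / f radians off the axis. A picture is of the moment at which its call begins: read the wrist's pose just before it. There is no depth.
- workorder.close_job(): hands the job in, once; it reports no verdict.
The state is a dict: "time": time; "joints": joint angles; "dq": joint speeds; "effort": joint torques, N m; "ee_pos": TCP position; "ee_rot": TCP orientation; "wrist_force": force on the tool from outside, world axes, zero at the start; "torque": the same for the moment, N m; "gripper_width": finger opening in mm.
Only numpy, scipy, OpenCV 4.12 (cv2) and the standard library are available. Lean on these libraries where they do the work, as an engineer would, in place of code of your own. Each camera call takes 0.05 s, during which the arm holds its last target. There are 200 camera calls.

## Working session

There is one attempt and no reset: what is moved stays moved. The work goes in short steps, Python scripts to look and compute and a tool call to move; the robot and the scene stay as the last step left them, time stands still between calls to the robot, and variables do not carry over. Pictures are saved under pics/ and viewed, about 8 in all and at most 12, crops included, and the job is handed in when it is done.

Besides the shell and the picture viewer there is one more tool, called after "Emit:" as a command line: name --pt "numbers of a row" for each row, then --argument value for the rest. send_rows: Moves the arm, as the interface text tells. Its arguments: {"type":"object","properties":{"gripper":{"type":"array"},"delta_pos":{"type":"array"},"turn":{"type":"array"}},"required":["gripper","delta_pos","turn"]}

```bash
mkdir -p pics; ls
python3 - <<'E'
from rig import state,get_image,arm
import cv2,numpy as np
print(state()); print(arm.grasp_offset)
ims=[]
for n in("scene","side"):
    d=get_image(n); print(n,d['fx'],d['fy'],d['cx'],d['cy'],np.round(d['world_from_camera'],3).tolist())
    cv2.imwrite(f'pics/{n}0.png',d['frame'][:,:,::-1])
d=get_image("wrist");print({k:(v if k!='frame' else 0) for k,v in d.items()})
cv2.imwrite('pics/wrist0.png',d['frame'][:,:,::-1])
E
```

```text
pics
{'time': 0.0, 'joints': array([ 15.07839725,  28.75369588, -24.45055361,  88.89122848,
        12.65018189,  65.22109099, -12.04804788]), 'dq': array([-0.05955039,  0.0611014 ,  0.06775924,  0.04176931,  0.09508401,
        0.12639   , -0.0374098 ]), 'effort': array([ 1.57038257e-04, -5.69523740e+01, -5.81651285e+00, -2.80938792e+01,
        1.07328620e-02,  1.20940185e-02,  1.30241034e-05]), 'ee_pos': array([ 6.49300129e+02, -5.15477246e-02,  2.30258056e+02]), 'ee_rot': array([178.53532162,  89.88700295, 178.53876563]), 'wrist_force': array([-0.05459684,  0.44435514, -0.25844836]), 'torque': array([-0.03282803, -0.04074419, -0.00932735]), 'gripper_width': 85.45963129400187}
18.700000000000003
scene 347.20488439986343 347.20488439986343 257.1851691583482 188.70910180174846 [[-0.833, -0.394, 0.389, 75.799], [-0.553, 0.569, -0.608, 677.261], [0.018, -0.722, -0.692, 733.202], [0.0, 0.0, 0.0, 1.0]]
side 457.5215195084801 457.5215195084801 248.48464292086382 188.5217579863454 [[0.963, -0.185, 0.195, 225.391], [-0.269, -0.64, 0.72, -733.698], [-0.008, -0.746, -0.666, 835.675], [0.0, 0.0, 0.0, 1.0]]
{'frame': 0, 'fx': 297.3186396354542, 'fy': 297.3186396354542, 'cx': 256.1985456053287, 'cy': 191.9891844322934, 'mount': array([[-1.09614490e-03, -3.08604599e-01,  9.51189781e-01,
        -1.42809356e+02],
       [ 2.57974440e-04, -9.51190408e-01, -3.08604505e-01,
         7.93817414e+01],
       [ 9.99999366e-01, -9.28926028e-05,  1.12225461e-03,
         4.90759686e-01],
       [ 0.00000000e+00,  0.00000000e+00,  0.00000000e+00,
         1.00000000e+00]])}
```

View pics/scene0.png

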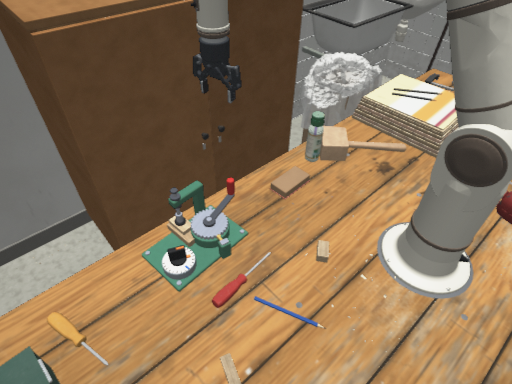

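View pics/wrist0.png

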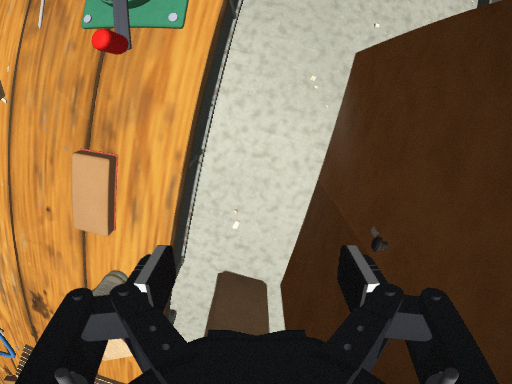

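```bash
cat > h.py <<'E'
import numpy as np,cv2
from scipy.spatial.transform import Rotation as R
from rig import state,get_image
def cam(n):
    s=state() if n=='wrist' else None
    d=get_image(n)
    if n=='wrist':
        T=np.eye(4);T[:3,:3]=R.from_euler('xyz',s['ee_rot'],degrees=True).as_matrix();T[:3,3]=s['ee_pos'];d['T']=T@d['mount'];d['fish']=1
    else: d['T']=d['world_from_camera'];d['fish']=0
    return d
def ray(d,p):
    p=np.atleast_2d(np.float64(p));v=(p-[d['cx'],d['cy']])/[d['fx'],d['fy']]
    if d['fish']:
        r=np.linalg.norm(v,axis=1,keepdims=True)+1e-9
        c=np.hstack([v/r*np.sin(r),np.cos(r)])
    else: c=np.hstack([v,np.ones((len(v),1))])
    return d['T'][:3,3],c@d['T'][:3,:3].T
def onz(d,p,z):
    o,v=ray(d,p);return (o+v*((z-o[2])/v[:,2:]))
def proj(d,P):
    c=(np.atleast_2d(P)-d['T'][:3,3])@d['T'][:3,:3]
    if d['fish']:
        n=np.linalg.norm(c[:,:2],axis=1,keepdims=True);t=np.arctan2(n,c[:,2:])
        v=c[:,:2]/n*t
    else: v=c[:,:2]/c[:,2:]
    return v*[d['fx'],d['fy']]+[d['cx'],d['cy']]
def blobs(d,kind,amin=15):
    h=cv2.cvtColor(d['frame'],cv2.COLOR_RGB2HSV);H,S,V=[h[...,i].astype(int) for i in range(3)]
    m={'red':((H<4)|(H>174))&(S>170)&(V>70),'green':(H>65)&(H<90)&(S>90),'orange':(H>=5)&(H<18)&(S>200)&(V>170),'blue':(H>100)&(H<125)&(S>150)&(V>60)}[kind].astype(np.uint8)
    n,l,st,c=cv2.connectedComponentsWithStats(m)
    return [(st[i,4],c[i].round(1),st[i,:4],np.argwhere(l==i)[:,::-1]) for i in range(1,n) if st[i,4]>=amin]
E
python3 - <<'E'
from h import *
np.set_printoptions(suppress=True,precision=1)
for n in('scene','side','wrist'):
    d=cam(n)
    for k,z in(('red',96),('green',12),('orange',60),('blue',38)):
        for a,c,b,px in blobs(d,k):
            print(n,k,a,c,b,onz(d,c,z)[0], cv2.minAreaRect(onz(d,px,z)[:,:2].astype(np.float32)) if k=='green' else '')
    if n=='side':
        cv2.imwrite('pics/side1.png',cv2.resize(d['frame'][:,:,::-1],(800,600),interpolation=cv2.INTER_CUBIC))
    if n=='scene':
        cv2.imwrite('pics/scene1.png',cv2.resize(d['frame'][160:300,120:300,::-1],None,fx=4,fy=4,interpolation=cv2.INTER_CUBIC))
E
```

```text
scene red 110 [230.2 185.2] [227 177   8  18] [501.6 146.4  96. ] 
scene green 88 [316.5 121.5] [311 117  13  10] [ 500.8 -391.5   12. ] ((499.3043212890625, -391.42254638671875), (46.0512580871582, 59.19020080566406), 23.404905319213867)
scene green 197 [189.9 189.4] [179 181  24  20] [645.3 159.4  12. ] ((644.5281372070312, 162.3134002685547), (84.04346466064453, 41.419429779052734), 76.67508697509766)
scene green 24 [173.  202.2] [169 199  10   7] [649.6 226.8  12. ] ((650.6233520507812, 227.09078979492188), (11.854318618774414, 35.093849182128906), 88.21217346191406)
scene green 15 [197.6 209.3] [195 206   7   7] [573.6 208.1  12. ] ((574.6608276367188, 205.0496826171875), (11.91739559173584, 24.217655181884766), 2.379021167755127)
scene green 1704 [193.  252.1] [142 219 105  72] [487.1 326.3  12. ] ((498.68511962890625, 301.18634033203125), (230.80628967285156, 146.78717041015625), 81.56497192382812)
scene blue 154 [286.1 311.5] [255 298  62  28] [208.8 343.9  38. ] 
side red 187 [191.7 150.4] [187 139  10  25] [337.3 255.8  96. ] 
side red 139 [263.5 165.8] [260 157   8  19] [5
[... 621 characters left out ...]
90917969), (45.00480651855469, 48.390846252441406), 66.59761810302734)
side green 54 [274.8 296.1] [268 293  12   8] [ 428.3 -191.8   12. ] ((425.5904541015625, -191.99072265625), (17.762256622314453, 23.654075622558594), 74.08769989013672)
side blue 112 [149.3 168.4] [125 161  51  16] [218.7 284.7  38. ] 
wrist red 669 [109.   41.5] [92 29 36 25] [504.6 146.   96. ] 
wrist green 771 [98.3 14. ] [81  0 33 29] [442.4 208.4  12. ] ((442.8980407714844, 209.70152282714844), (41.7240104675293, 52.618831634521484), 81.18294525146484)
wrist green 1498 [155.8  12.8] [127   0  61  28] [525.8 195.6  12. ] ((523.068359375, 195.66452026367188), (37.825321197509766, 82.60285949707031), 81.62444305419922)
```

View pics/side1.png

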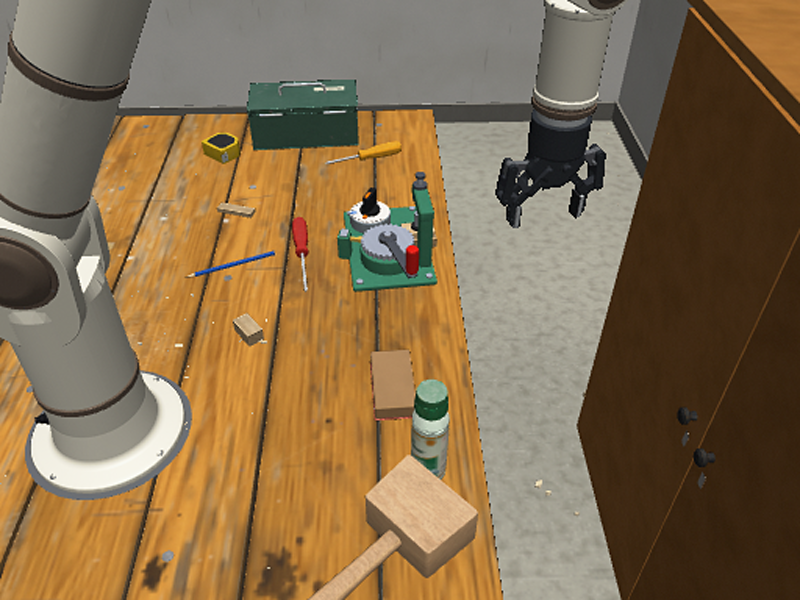

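View pics/scene1.png

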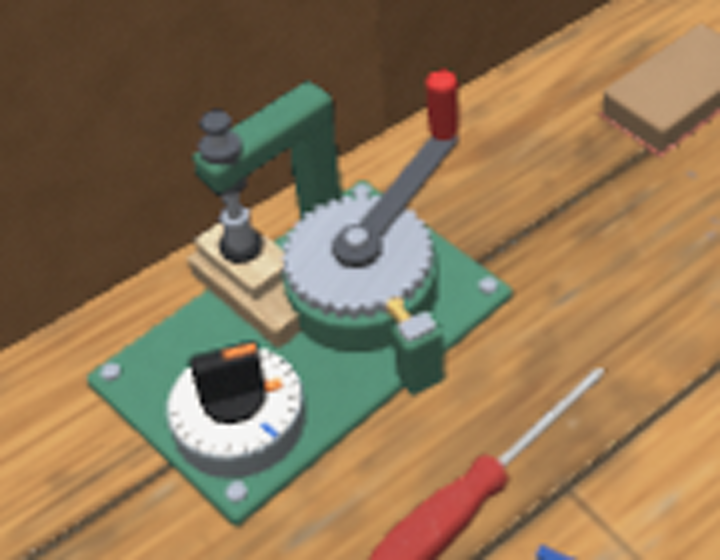

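The press is at about (487, 257) with yaw -8°. That puts the handle near (503, 145) and the knob near (485, 377). In the scene crop the orange pointer is at (272, 385) and the blue mark at (268, 430), so the knob has to go clockwise. I'll move above the knob and look from close up.

Emit:
send_rows --gripper '[0.085,0.085,0.085,0.085,0.085,0.085,0.085,0.085,0.085]' --pt "-0.02 0.048 0" --pt "-0.02 0.048 0" --pt "-0.02 0.048 0" --pt "-0.02 0.048 0" --pt "-0.02 0.048 0" --pt "-0.02 0.048 0" --pt "-0.02 0.048 0" --pt "-0.025 0.041 0" --pt "0 0 0" --turn '[-8,-8,-8,-8,-8,-8,0,0,0]'

```text
time: 1.42
ee_pos: [477.0, 386.2, 230.8]
ee_rot: [167.6, 89.8, 117.7]
wrist_force: [0.7, -0.2, 1.1]
gripper_width: 84.7
```

Run:
```python
from h import *
np.set_printoptions(suppress=True,precision=1)
s=state();print(s['time'],s['ee_pos'],R.from_euler('xyz',s['ee_rot'],degrees=True).as_matrix())
d=cam('wrist')
for k,z in(('red',96),('green',12),('orange',85),('blue',37.5)):
    for a,c,b,px in blobs(d,k):
        print(k,a,c,b,onz(d,c,z)[0],onz(d,c,38)[0])
cv2.imwrite('pics/w2.png',cv2.resize(d['frame'][:,:,::-1],(800,600),interpolation=cv2.INTER_CUBIC))
```

```text
1.425 [477.  386.2 230.8] [[-0.   0.8  0.6]
 [ 0.   0.6 -0.8]
 [-1.   0.  -0. ]]
red 1168 [207.6 244.8] [180 219  59  53] [390.8 381.1  96. ] [360.1 369.4  38. ]
red 276 [414.  281.8] [403 268  22  29] [507.  150.3  96. ] [500.4  90.4  38. ]
green 21 [14.7  2. ] [11  0  9  5] [443.2 850.5  12. ] [450.1 820.8  38. ]
green 185 [62.9 17.5] [52  0 25 37] [469.8 732.5  12. ] [474.7 711.3  38. ]
green 46 [74.5  2.5] [67  0 17  8] [496.4 729.7  12. ] [499.4 708.7  38. ]
green 18 [86.5  2.3] [85  0  6  6] [506.1 710.6  12. ] [508.4 691.   38. ]
green 40 [95.9  5.8] [91  0 12 12] [509.6 692.7  12. ] [511.6 674.3  38. ]
green 19 [79.9  6.9] [76  4  8  6] [495.8 716.   12. ] [498.8 696.   38. ]
green 46 [29.5 13.6] [24  8 10 12] [443.8 801.2  12. ] [450.6 775.   38. ]
green 22 [80.8 13.5] [78 10  8  8] [489.2 707.4  12. ] [492.7 688.   38. ]
green 78 [21.  20.2] [12 12 19 15] [427.4 811.6  12. ] [435.3 784.7  38. ]
green 25 [38.2 14.9] [34 12 10  7] [450.6 781.5  12. ] [456.9 756.7  38. ]
green 59 [51.2 20.8] [44 13 15 15] [455.7 749.7  12. ] [461.7 727.2  38. ]
green 17 [73.1 17.1] [71 14  5  
[... 1053 characters left out ...]
87 136 183] [509.9 345.7  12. ] [512.  352.3  38. ]
green 50 [ 14.9 102.3] [10 98 13 12] [319.8 738.8  12. ] [335.5 717.1  38. ]
green 2141 [398.8 213.7] [357 171  79  81] [554.8 186.3  12. ] [553.6 204.4  38. ]
green 295 [320.1 262.9] [304 252  35  25] [425.9 223.   12. ] [434.  238.4  38. ]
orange 18 [153.2   3.6] [149   0   9   8] [551.1 583.2  85. ] [553.2 606.9  38. ]
orange 41 [143.4  15.6] [137   9  13  12] [535.4 583.3  85. ] [535.  607.1  38. ]
orange 22 [274.1 188.1] [272 183   6  10] [481.5 366.2  85. ] [472.3 354.7  38. ]
blue 26 [249.7 183.7] [246 180   8   8] [457.7 380.1  37.5] [457.8 380.2  38. ]
blue 225 [185.7 297.9] [170 274  32  50] [266.2 341.7  37.5] [266.6 341.8  38. ]
```

View pics/w2.png

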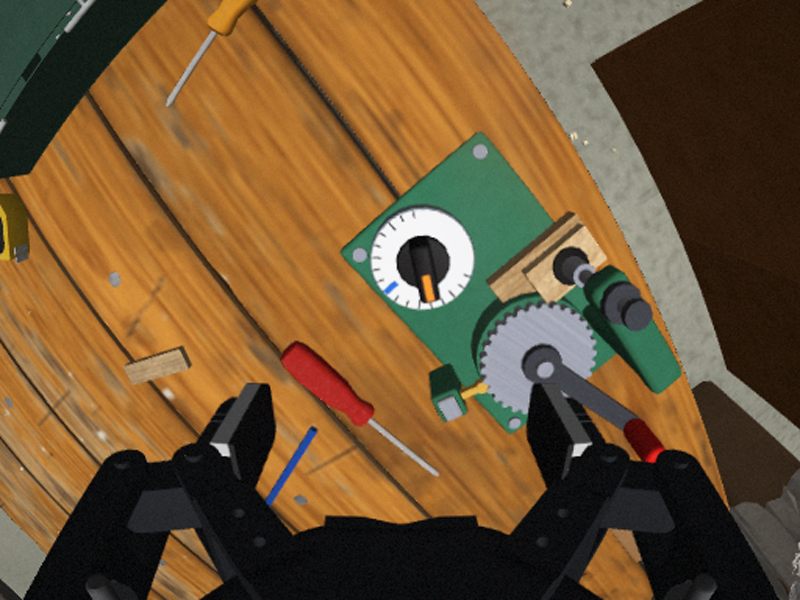

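Run:
```python
from h import *
np.set_printoptions(suppress=True,precision=1)
d=cam('wrist');f=d['frame']
h=cv2.cvtColor(f,cv2.COLOR_RGB2HSV);H,S,V=[h[...,i].astype(int) for i in range(3)]
m=((S<40)&(V>190)).astype(np.uint8);m[:, :225]=0;m[:,320:]=0;m[:120]=0;m[210:]=0
n,l,st,c=cv2.connectedComponentsWithStats(m);i=1+st[1:,4].argmax()
px=np.argwhere(l==i)[:,::-1];P=onz(d,px,37)[:,:2]
hull=cv2.convexHull(P.astype(np.float32));print('dial',st[i],cv2.minEnclosingCircle(hull),cv2.fitEllipse(hull))
b=[x for x in blobs(d,'blue',10) if 230<x[1][0]<270][0];print('blue',onz(d,b[1],37)[0])
# black bar top
C=proj(d,[[484.7,377,85]])[0];print('proj knob',C)
m=((V<70)&(np.abs(np.arange(512)[None]-271)<25)&(np.abs(np.arange(384)[:,None]-165)<25)).astype(np.uint8)
n,l,st,c=cv2.connectedComponentsWithStats(m);print(st,c)
for k in('orange',):
  for a,cc,bb,q in blobs(d,k,8):
    if 240<cc[0]<300:
      for z in(85,40):print(k,a,cc,onz(d,cc,z)[0],cv2.minAreaRect(onz(d,q,z)[:,:2].astype(np.float32)))
g=[x for x in blobs(d,'green',1000)]
Q=np.vstack([onz(d,x[3],12)[:,:2] for x in g if x[1][0]<320]);
crop=f[125:215,220:320,::-1];cv2.imwrite('pics/w3.png',cv2.resize(crop,None,fx=7,fy=6.5 and 7,interpolation=cv2.INTER_CUBIC)[:600])
# corners by hand (800x600 view)
c=np.array([[342,254],[480,132],[513,432]])/[800/512,600/384];print(onz(d,c,12))
c=np.array([[360,256],[480,152],[514,424]])/[800/512,600/384];print('screws',onz(d,c,14))
```

```text
dial [ 234  134   66   64 2047] ((488.9967346191406, 375.3125915527344), 38.32075500488281) ((489.0007629394531, 375.3936767578125), (76.00782012939453, 76.42597961425781), 87.79566955566406)
blue [457.8 380.   37. ]
proj knob [264.5 179. ]
[[     0      0    512    384 195752]
 [   251    151     33     39    856]] [[255.4 191.6]
 [267.  167.1]]
orange 9 [268.7 178.6] [487.7 374.1  85. ] ((487.8822021484375, 373.6866149902344), (2.847695827484131, 4.29693078994751), 5.575721263885498)
orange 9 [268.7 178.6] [479.5 364.6  40. ] ((479.7082214355469, 364.1915283203125), (3.291858434677124, 4.967139720916748), 5.575483798980713)
orange 28 [270.8 188.1] [481.5 365.9  85. ] ((482.2682800292969, 366.3267517089844), (10.298501968383789, 4.209770679473877), 54.143795013427734)
orange 28 [270.8 188.1] [472.4 355.2  40. ] ((473.2186584472656, 355.68359375), (11.904850006103516, 4.8664140701293945), 54.14387130737305)
[[450.4 419.9  12. ]
 [594.2 399.7  12. ]
 [418.5 192.7  12. ]]
screws [[458.8 407.9  14. ]
 [582.1 389.7  14. ]
 [426.1 200.   14. ]]
```

View pics/w3.png

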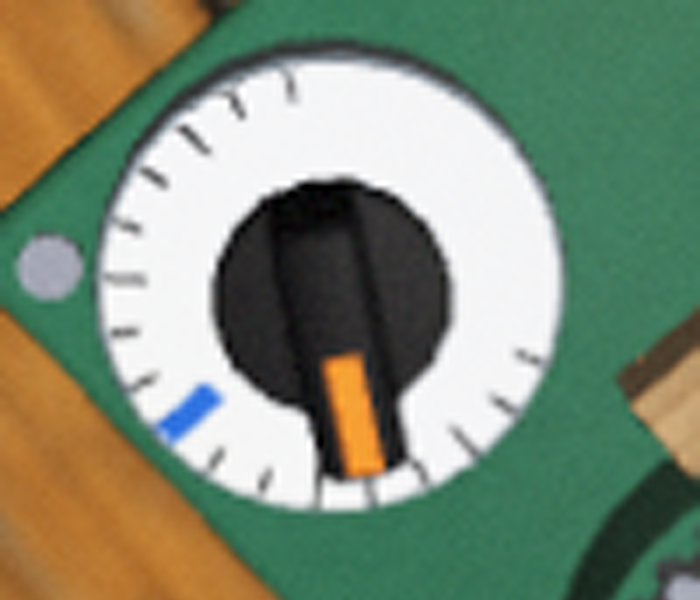

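The dial centre is (489.0, 375.3) and the zero mark is at 171.5°, which makes the press yaw about -8.5°. The orange line is at about 233.5°, so q ≈ +62°. I'll align the jaws to -36.5° and descend.

Emit:
send_rows --gripper '[0.06,0.06,0.06,0.06,0.06,0.06]' --pt "0.006 -0.006 -0.03" --pt "0.006 -0.005 -0.04" --pt "0 0 -0.04" --pt "0 0 -0.03" --pt "0 0 0" --pt "0 0 0" --turn '[7,6.5,0,0,0,0]'

```text
time: 2.28
ee_pos: [502.7, 358.6, 88.6]
ee_rot: [7.6, 89.5, -29.7]
wrist_force: [-0.8, 1.2, 0.3]
gripper_width: 60.4
```

```bash
cat > jaw.py <<'E'
from h import *
def jaw():
    s=state();M=R.from_euler('xyz',s['ee_rot'],degrees=True).as_matrix()
    print('t',round(s['time'],2),'pos',s['ee_pos'].round(1),'jaw',np.degrees(np.arctan2(M[1,2],M[0,2])).round(1),'xax',M[:,0].round(3),'F',s['wrist_force'].round(1),'T',s['torque'].round(2),'w',round(s['gripper_width'],1),'j',s['joints'].round(0))
if __name__=='__main__': jaw()
E
python3 - <<'E'
from jaw import *
jaw()
d=cam('wrist')
for a,c,b,q in blobs(d,'orange',20): print(a,c,onz(d,c,85)[0],cv2.minAreaRect(onz(d,q,85)[:,:2].astype(np.float32)))
for a,c,b,q in blobs(d,'blue',20): print(a,c,onz(d,c,37)[0])
cv2.imwrite('pics/w4.png',d['frame'][:,:,::-1])
E
```

```text
t 2.27 pos [502.7 358.6  88.6] jaw -37.2 xax [ 0.007 -0.004 -1.   ] F [-0.8  1.2  0.3] T [-0.02 -0.01 -0.03] w 60.4 j [-22.  35. -21. 100.  17.  48. -89.]
239 [218.5 248.9] [485.46058901 370.08060205  85.        ] ((485.2642822265625, 369.8850402832031), (16.8207950592041, 4.961510181427002), 53.091224670410156)
82 [188.  227.4] [457.58930856 379.98076016  37.        ]
```

View pics/w4.png

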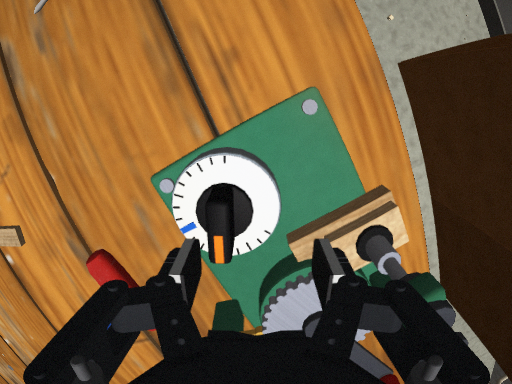

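The bar is at 53.1° and the jaws match at -37.2°. The TCP overshot by about (13, -17) mm. I'll correct that before descending.

Emit:
send_rows --gripper '[0.06,0.06,0.06]' --pt "-0.013 0.017 0" --pt "0 0 0" --pt "0 0 0" --turn '[0,0,0]'

```text
time: 2.7
ee_pos: [490.0, 378.7, 92.2]
ee_rot: [33.2, 89.3, -4.0]
wrist_force: [-0.1, -0.8, -0.5]
gripper_width: 60.1
```

```bash
python3 jaw.py
```

```text
t 2.7 pos [490.  378.7  92.2] jaw -37.2 xax [ 0.012 -0.001 -1.   ] F [-0.1 -0.8 -0.5] T [-0.01  0.04  0.04] w 60.1 j [-24.  34. -21. 100.  17.  48. -91.]
```

Emit:
send_rows --gripper '[0.06,0.06,0.06,0.06]' --pt "0 -0.001 -0.02" --pt "0 -0.001 -0.015" --pt "0 0 0" --pt "0 0 0" --turn '[0,0,0,0]'

```text
time: 3.2
ee_pos: [489.6, 375.6, 53.7]
ee_rot: [24.9, 89.4, -12.3]
wrist_force: [0.8, 0.8, 0.2]
gripper_width: 59.8
```

```bash
python3 jaw.py
```

```text
t 3.2 pos [489.6 375.6  53.7] jaw -37.2 xax [ 0.011 -0.002 -1.   ] F [0.8 0.8 0.2] T [ 0.07  0.04 -0.05] w 59.8 j [-25.  37. -20. 101.  18.  45. -92.]
```

Emit:
send_rows --gripper '[0.0,0.0,0.0,0.0,0.0,0.0]' --pt "0 0 0" --pt "0 0 0" --pt "0 0 0" --pt "0 0 0" --pt "0 0 0" --pt "0 0 0" --turn '[0,0,0,0,0,0]'

```text
time: 3.95
ee_pos: [489.3, 376.3, 54.5]
ee_rot: [30.8, 89.4, -6.4]
wrist_force: [0.4, 0.8, -0.8]
gripper_width: 12.9
```

```bash
python3 jaw.py
```

```text
t 3.95 pos [489.3 376.3  54.5] jaw -37.2 xax [ 0.011 -0.001 -1.   ] F [ 0.4  0.8 -0.8] T [0.14 0.16 0.02] w 12.9 j [-25.  37. -20. 101.  18.  45. -92.]
```

Emit:
send_rows --gripper '[0.0,0.0]' --pt "0 0 0" --pt "0 0 0" --turn '[-6,-6]'

```text
time: 4.2
ee_pos: [489.5, 376.1, 54.4]
ee_rot: [31.0, 89.4, -18.5]
wrist_force: [-2.0, 0.5, -0.7]
gripper_width: 13.2
```

```bash
python3 jaw.py
```

```text
t 4.2 pos [489.5 376.1  54.4] jaw -49.5 xax [ 0.01  -0.003 -1.   ] F [-2.   0.5 -0.7] T [0.07 0.13 0.06] w 13.2 j [ -27.   37.  -17.  101.   16.   44. -102.]
```

Emit:
send_rows --gripper '[0.0,0.0,0.0,0.0]' --pt "0 0 0" --pt "0 0 0" --pt "0 0 0" --pt "0 0 0" --turn '[-6,-6,-6,-6]'

```text
time: 4.7
ee_pos: [489.7, 375.5, 54.4]
ee_rot: [27.9, 89.3, -46.4]
wrist_force: [-1.5, -0.3, -0.6]
gripper_width: 13.0
```

```bash
python3 jaw.py
```

```text
t 4.7 pos [489.7 375.5  54.4] jaw -74.3 xax [ 0.008 -0.008 -1.   ] F [-1.5 -0.3 -0.6] T [0.05 0.15 0.01] w 13.0 j [ -32.   36.  -11.  101.   11.   44. -123.]
```

Emit:
send_rows --gripper '[0.0,0.0,0.0,0.0,0.0,0.0]' --pt "0 0 0" --pt "0 0 0" --pt "0 0 0" --pt "0 0 0" --pt "0 0 0" --pt "0 0 0" --turn '[-6,-6,-6,-5,0,0]'

```text
time: 5.45
ee_pos: [489.7, 374.9, 54.5]
ee_rot: [25.4, 89.3, -72.5]
wrist_force: [-0.3, 1.0, -0.5]
gripper_width: 12.8
```

Run:
```python
from jaw import *
jaw()
for n in('wrist','scene'):
    d=cam(n)
    for a,c,b,q in blobs(d,'orange',12): print(n,'o',a,c,onz(d,c,85)[0],cv2.minAreaRect(onz(d,q,85)[:,:2].astype(np.float32)))
    for a,c,b,q in blobs(d,'blue',5): print(n,'b',a,c,onz(d,c,37)[0])
    cv2.imwrite(f'pics/k_{n}.png',d['frame'][:,:,::-1])
```

```text
t 5.45 pos [489.7 374.9  54.5] jaw -97.9 xax [ 0.004 -0.012 -1.   ] F [-0.3  1.  -0.5] T [0.19 0.07 0.  ] w 12.8 j [ -36.   36.   -5.  101.    6.   44. -143.]
wrist o 307 [256.7 293.1] [483.452564   376.13348151  85.        ] ((482.87847900390625, 376.10150146484375), (4.613674640655518, 17.36136245727539), 81.69185638427734)
scene b 156 [286.3 311.6] [208.50851532 343.38341132  37.        ]
```

The orange line reads 171.7° against the zero mark at about 171.5°. I'll release the knob, rise and check.

Emit:
send_rows --gripper '[0.05,0.05,0.05,0.05,0.05,0.05,0.05,0.05]' --pt "0 0 0" --pt "0 0 0" --pt "0 0 0" --pt "0 0 0.03" --pt "0 0 0.04" --pt "0 0 0.04" --pt "0 0 0" --pt "0 0 0" --turn '[0,0,0,0,0,0,0,0]'

```text
time: 6.55
ee_pos: [489.9, 374.0, 167.4]
ee_rot: [25.1, 89.3, -72.8]
wrist_force: [0.1, -0.4, -0.5]
gripper_width: 50.0
```

Run:
```python
from jaw import *
jaw()
d=cam('wrist')
for a,c,b,q in blobs(d,'orange',12): print('o',a,c,onz(d,c,85)[0],cv2.minAreaRect(onz(d,q,85)[:,:2].astype(np.float32)))
for a,c,b,q in blobs(d,'blue',5): print('b',a,c,onz(d,c,37)[0])
c=proj(d,[[489,375.3,60]])[0].astype(int);print(c)
x,y=np.clip(c-50,0,[412,284])
cv2.imwrite('pics/k2.png',cv2.resize(d['frame'][y:y+100,x:x+100,::-1],None,fx=6,fy=6,interpolation=cv2.INTER_CUBIC))
```

```text
t 6.55 pos [489.9 374.  167.4] jaw -97.9 xax [ 0.004 -0.012 -1.   ] F [ 0.1 -0.4 -0.5] T [-0.02  0.03 -0.02] w 50.0 j [ -36.   27.   -6.   98.    4.   56. -141.]
o 206 [ 41.  138.7] [575.0354645  559.67934891  85.        ] ((573.74072265625, 560.799072265625), (73.99256134033203, 6.168310642242432), 2.4100849628448486)
o 141 [254. 210.] [482.00925409 376.19661576  85.        ] ((481.893310546875, 376.1893005371094), (4.926400184631348, 17.445127487182617), 81.7955551147461)
b 89 [302.3 322.6] [306.9292859  340.79326292  37.        ]
[253 192]
```

View pics/k2.png

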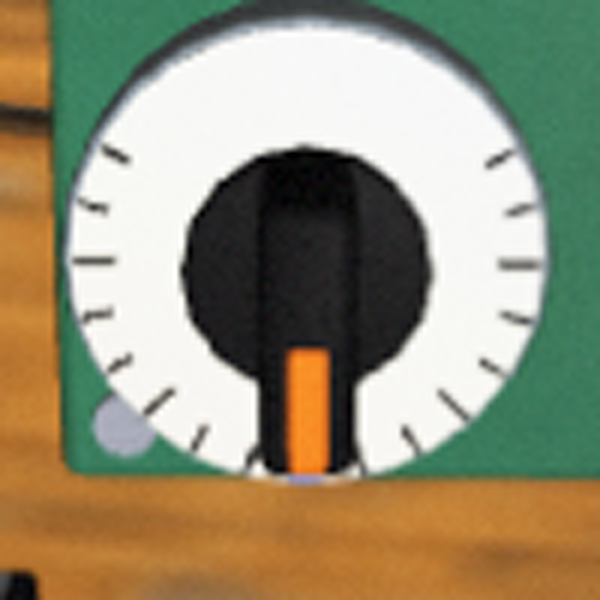

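The knob stands exactly on zero: the orange line ends over the blue mark at (305, 478) and the ±15° ticks sit symmetrically beside it. Next I'll move above the handle at about (504, 146) with the jaws along the tangent.

Emit:
send_rows --gripper '[0.05,0.05,0.05,0.05,0.05,0.05,0.05,0.05,0.05,0.05,0.05,0.05]' --pt "0 0 0.04" --pt "0 -0.02 0.01" --pt "0.002 -0.03 0" --pt "0.002 -0.03 0" --pt "0.002 -0.03 0" --pt "0.002 -0.03 0" --pt "0.002 -0.03 0" --pt "0.002 -0.03 0" --pt "0 -0.015 0" --pt "0 0 0" --pt "0 0 0" --pt "0 0 0" --turn '[10,10,10,10,10,10,10,10,10,10,4,0]'

```text
time: 8.1
ee_pos: [493.1, 147.9, 202.1]
ee_rot: [-93.4, 89.4, -83.7]
wrist_force: [-0.1, -1.1, 0.2]
gripper_width: 50.2
```

Run:
```python
from jaw import *
jaw()
d=cam('wrist')
for a,c,b,q in blobs(d,'red',30): print('r',a,c,b,onz(d,c,96)[0],onz(d,c,117)[0])
cv2.imwrite('pics/l1.png',d['frame'][:,:,::-1])
```

```text
t 8.1 pos [493.1 147.9 202.1] jaw 9.6 xax [ 0.001 -0.011 -1.   ] F [-0.1 -1.1  0.2] T [ 0.08  0.03 -0.01] w 50.2 j [ -1.  16. -22. 110.   8.  55. -18.]
r 184 [151.5   4.5] [142   0  20  11] [378.01879135 296.71909219  96.        ] [386.6681644  290.87409918 117.        ]
r 718 [266.5 192.6] [255 174  25  37] [503.32531092 146.30199596  96.        ] [501.36490684 153.19290746 117.        ]
```

View pics/l1.png

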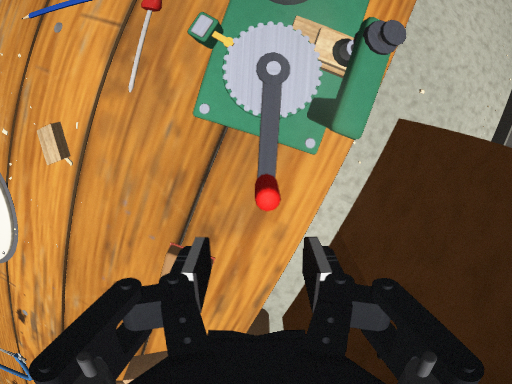

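Emit:
send_rows --gripper '[0.055,0.055,0.055,0.055,0.055]' --pt "0.01 -0.001 -0.02" --pt "0 0 -0.02" --pt "0 0 -0.02" --pt "0 0 0" --pt "0 0 0" --turn '[-2,0,0,0,0]'

```text
time: 8.78
ee_pos: [502.8, 147.8, 139.5]
ee_rot: [-102.1, 89.4, -94.9]
wrist_force: [1.0, -0.5, 0.3]
gripper_width: 55.0
```

```bash
python3 jaw.py
```

```text
t 8.78 pos [502.8 147.8 139.5] jaw 7.2 xax [-0.001 -0.011 -1.   ] F [ 1.  -0.5  0.3] T [-0.05  0.05  0.03] w 55.0 j [ -3.  22. -20. 111.  11.  48. -22.]
```

Emit:
send_rows --gripper '[0.055,0.055,0.055,0.055,0.055]' --pt "0 -0.001 -0.02" --pt "0 0 -0.02" --pt "0 0 -0.018" --pt "0 0 0" --pt "0 0 0" --turn '[0,0,0,0,0]'

```text
time: 9.4
ee_pos: [506.2, 148.2, 84.1]
ee_rot: [-62.2, 89.4, -55.1]
wrist_force: [-0.1, 0.3, -0.3]
gripper_width: 54.9
```

```bash
python3 jaw.py
```

```text
t 9.4 pos [506.2 148.2  84.1] jaw 7.1 xax [ 0.006 -0.009 -1.   ] F [-0.1  0.3 -0.3] T [ 0.01 -0.02  0.05] w 54.9 j [ -4.  27. -19. 113.  14.  42. -24.]
```

Emit:
send_rows --gripper '[0.055,0.055,0,0,0,0,0]' --pt "-0.002 -0.002 -0.004" --pt "0 0 0" --pt "0 0 0" --pt "0 0 0" --pt "0 0 0" --pt "0 0 0" --pt "0 0 0" --turn '[0,0,0,0,0,0,0]'

```text
time: 10.28
ee_pos: [502.9, 146.0, 81.9]
ee_rot: [-71.6, 89.3, -64.5]
wrist_force: [-0.9, 0.4, 0.1]
gripper_width: 19.9
```

```bash
python3 jaw.py
```

```text
t 10.28 pos [502.9 146.   81.9] jaw 7.1 xax [ 0.005 -0.01  -1.   ] F [-0.9  0.4  0.1] T [0.01 0.2  0.02] w 19.9 j [ -4.  27. -19. 114.  14.  41. -24.]
```

The handle is gripped at (502.9, 146.0), 110.2 mm from the pivot, which matches. I'll swing in 3° steps and watch the force.

Emit:
send_rows --gripper '[0]' --pt "-0.0057 -0.0005 0" --turn '[-3]'

```text
time: 10.4
ee_pos: [499.6, 145.6, 82.0]
ee_rot: [-51.9, 89.3, -47.8]
wrist_force: [6.6, 0.7, -6.2]
gripper_width: 20.1
```

Emit:
send_rows --gripper '[0]' --pt "-0.0058 -0.0002 0" --turn '[-3]'

```text
time: 10.52
ee_pos: [494.8, 145.3, 81.9]
ee_rot: [-46.1, 89.2, -45.0]
wrist_force: [1.8, -1.0, -2.3]
gripper_width: 19.9
```

Emit:
send_rows --gripper '[0]' --pt "-0.0058 0.0002 0" --turn '[-3]'

```text
time: 10.65
ee_pos: [489.2, 145.2, 81.8]
ee_rot: [-47.1, 89.2, -49.0]
wrist_force: [-0.1, -1.0, 0.9]
gripper_width: 20.0
```

```bash
cat > lev.py <<'E'
from jaw import *
jaw();s=state();v=s['ee_pos'][:2]-[491.3,255.6];t=np.arctan2(v[1],v[0])
tan=np.array([np.sin(t),-np.cos(t)]);print('phi',-83.7-np.degrees(t),'r',np.hypot(*v),'tan',tan.round(3),'Ftan',-(s['wrist_force'][:2]@tan).round(1),'Frad',(s['wrist_force'][:2]@v/np.hypot(*v)).round(1))
E
python3 lev.py
```

```text
t 10.65 pos [489.2 145.2  81.8] jaw -1.9 xax [ 0.01  -0.011 -1.   ] F [-0.1 -1.   0.9] T [-0.24  0.52  0.71] w 20.0 j [ -6.  26. -17. 116.  12.  40. -33.]
phi 7.4132769788356825 r 110.3854921667274 tan [-1.     0.019] Ftan -0.0 Frad 1.0
```

Emit:
send_rows --gripper '[0]' --pt "-0.0048 0.0003 0" --turn '[-2.5]'

```text
time: 10.78
ee_pos: [484.0, 145.4, 81.8]
ee_rot: [-50.0, 89.1, -54.3]
wrist_force: [-0.4, -0.1, 3.1]
gripper_width: 20.0
```

Emit:
send_rows --gripper '[0]' --pt "-0.0038 0.0004 0" --turn '[-2]'

```text
time: 10.9
ee_pos: [480.0, 145.7, 81.8]
ee_rot: [-51.5, 89.1, -57.9]
wrist_force: [2.2, -2.4, 1.5]
gripper_width: 19.9
```

Emit:
send_rows --gripper '[0]' --pt "-0.0038 0.0005 0" --turn '[-2]'

```text
time: 11.02
ee_pos: [477.1, 146.0, 81.9]
ee_rot: [-46.2, 89.0, -54.6]
wrist_force: [5.1, -1.5, -3.0]
gripper_width: 20.2
```

```bash
python3 lev.py
```

```text
t 11.03 pos [477.1 146.   81.9] jaw -8.4 xax [ 0.01  -0.014 -1.   ] F [ 5.1 -1.5 -3. ] T [-0.23 -0.16  0.85] w 20.2 j [ -8.  25. -15. 117.  11.  39. -39.]
phi 13.672808217071434 r 110.52019524399671 tan [-0.992  0.128] Ftan 5.3 Frad 0.9
```

Emit:
send_rows --gripper '[0]' --pt "-0.0047 0.0008 0" --turn '[-2.5]'

```text
time: 11.15
ee_pos: [472.6, 146.7, 81.8]
ee_rot: [-45.5, 89.0, -56.5]
wrist_force: [0.2, -1.1, 0.1]
gripper_width: 20.3
```

Emit:
send_rows --gripper '[0]' --pt "-0.0047 0.001 0" --turn '[-2.5]'

```text
time: 11.28
ee_pos: [467.5, 147.6, 81.8]
ee_rot: [-47.5, 89.0, -61.1]
wrist_force: [0.0, -0.6, 2.7]
gripper_width: 20.1
```

Emit:
send_rows --gripper '[0]' --pt "-0.0047 0.0012 0" --turn '[-2.5]'

```text
time: 11.4
ee_pos: [462.1, 148.9, 81.8]
ee_rot: [-50.4, 89.0, -66.5]
wrist_force: [-0.6, -0.9, 3.4]
gripper_width: 19.7
```

```bash
python3 lev.py
```

```text
t 11.4 pos [462.1 148.9  81.8] jaw -16.1 xax [ 0.007 -0.016 -1.   ] F [-0.6 -0.9  3.4] T [-0.01  0.75  0.77] w 19.7 j [-10.  23. -14. 119.  10.  39. -47.]
phi 21.595454088708934 r 110.6310787493099 tan [-0.965  0.264] Ftan -0.3 Frad 1.1
```

Emit:
send_rows --gripper '[0]' --pt "-0.0037 0.0012 0" --turn '[-2]'

```text
time: 11.52
ee_pos: [457.7, 150.1, 81.8]
ee_rot: [-53.1, 89.0, -71.3]
wrist_force: [1.3, -2.5, 2.3]
gripper_width: 20.4
```

Emit:
send_rows --gripper '[0]' --pt "-0.0028 0.001 0" --turn '[-1.5]'

```text
time: 11.65
ee_pos: [455.7, 150.8, 81.9]
ee_rot: [-48.3, 89.0, -68.0]
wrist_force: [4.1, -2.5, -2.0]
gripper_width: 20.4
```

Emit:
send_rows --gripper '[0]' --pt "-0.0028 0.001 0" --turn '[-1.5]'

```text
time: 11.78
ee_pos: [453.3, 151.6, 81.9]
ee_rot: [-46.2, 88.9, -67.5]
wrist_force: [2.5, -2.0, -1.5]
gripper_width: 20.2
```

```bash
python3 lev.py
```

```text
t 11.78 pos [453.3 151.6  81.9] jaw -21.3 xax [ 0.007 -0.017 -1.   ] F [ 2.5 -2.  -1.5] T [-0.13  0.22  0.93] w 20.2 j [-12.  23. -13. 120.   9.  38. -52.]
phi 26.394342615111697 r 110.72065194820445 tan [-0.939  0.344] Ftan 3.0 Frad 1.0
```

Emit:
send_rows --gripper '[0]' --pt "-0.0045 0.0019 0" --turn '[-2.5]'

```text
time: 11.9
ee_pos: [450.4, 153.2, 81.9]
ee_rot: [-37.2, 88.9, -61.3]
wrist_force: [6.7, -2.1, -4.4]
gripper_width: 20.0
```

Emit:
send_rows --gripper '[0]' --pt "-0.0044 0.0021 0" --turn '[-2.5]'

```text
time: 12.02
ee_pos: [446.5, 154.9, 81.8]
ee_rot: [-35.2, 88.9, -62.0]
wrist_force: [2.2, -2.4, -1.2]
gripper_width: 20.0
```

Emit:
send_rows --gripper '[0]' --pt "-0.0034 0.0018 0" --turn '[-2]'

```text
time: 12.15
ee_pos: [443.0, 156.5, 81.7]
ee_rot: [-36.0, 88.9, -65.0]
wrist_force: [2.5, -1.3, 0.7]
gripper_width: 20.1
```

```bash
python3 lev.py
```

```text
t 12.15 pos [443.  156.5  81.7] jaw -29.0 xax [ 0.008 -0.017 -1.   ] F [ 2.5 -1.3  0.7] T [0.31 0.19 0.51] w 20.1 j [-14.  22. -11. 121.   8.  37. -60.]
phi 32.29116473571629 r 110.27937612618014 tan [-0.899  0.438] Ftan 2.8 Frad 0.1
```

Emit:
send_rows --gripper '[0]' --pt "-0.0034 0.0018 0" --turn '[-2]'

```text
time: 12.28
ee_pos: [439.4, 158.3, 81.8]
ee_rot: [-36.4, 88.9, -67.6]
wrist_force: [0.7, -0.6, 1.1]
gripper_width: 20.4
```

Emit:
send_rows --gripper '[0]' --pt "-0.0025 0.0014 0" --turn '[-1.5]'

```text
time: 12.4
ee_pos: [436.7, 159.8, 81.8]
ee_rot: [-36.6, 88.9, -69.4]
wrist_force: [2.4, -3.0, 1.5]
gripper_width: 20.2
```

Emit:
send_rows --gripper '[0]' --pt "-0.0025 0.0014 0" --turn '[-1.5]'

```text
time: 12.52
ee_pos: [435.6, 160.7, 81.9]
ee_rot: [-29.4, 88.9, -63.9]
wrist_force: [6.4, -4.0, -5.1]
gripper_width: 19.9
```

```bash
python3 lev.py
```

```text
t 12.53 pos [435.6 160.7  81.9] jaw -34.5 xax [ 0.009 -0.017 -1.   ] F [ 6.4 -4.  -5.1] T [-0.45 -0.84  0.53] w 19.9 j [-16.  21. -10. 122.   8.  37. -66.]
phi 36.71192432682679 r 110.04454047639442 tan [-0.862  0.506] Ftan 7.6 Frad 0.2
```

Emit:
send_rows --gripper '[0]' --pt "-0.0041 0.0025 0" --turn '[-2.5]'

```text
time: 12.65
ee_pos: [433.2, 162.3, 81.9]
ee_rot: [-22.1, 88.8, -59.3]
wrist_force: [6.8, -4.0, -6.2]
gripper_width: 20.3
```

Emit:
send_rows --gripper '[0]' --pt "-0.004 0.0027 0" --turn '[-2.5]'

```text
time: 12.78
ee_pos: [430.4, 164.6, 81.9]
ee_rot: [-17.3, 88.8, -57.2]
wrist_force: [5.2, -5.6, -3.3]
gripper_width: 20.2
```

Emit:
send_rows --gripper '[0]' --pt "-0.0031 0.0023 0" --turn '[-2]'

```text
time: 12.9
ee_pos: [428.0, 166.1, 81.7]
ee_rot: [-15.7, 88.7, -57.9]
wrist_force: [2.9, -2.8, -0.3]
gripper_width: 19.8
```

```bash
python3 lev.py
```

```text
t 12.9 pos [428.  166.1  81.7] jaw -42.2 xax [ 0.012 -0.019 -1.   ] F [ 2.9 -2.8 -0.3] T [-0.13  0.1   0.6 ] w 19.8 j [-19.  21.  -8. 123.   7.  37. -74.]
phi 41.599374185538224 r 109.6037898652853 tan [-0.816  0.578] Ftan 4.0 Frad 0.5
```

Emit:
send_rows --gripper '[0]' --pt "-0.0032 0.0022 0" --turn '[-2]'

```text
time: 13.02
ee_pos: [425.1, 168.2, 81.7]
ee_rot: [-14.4, 88.7, -58.7]
wrist_force: [1.7, -1.1, 1.3]
gripper_width: 20.1
```

Emit:
send_rows --gripper '[0]' --pt "-0.0031 0.0023 0" --turn '[-2]'

```text
time: 13.15
ee_pos: [421.8, 170.8, 81.7]
ee_rot: [-14.2, 88.7, -60.6]
wrist_force: [0.8, 0.2, 1.7]
gripper_width: 19.7
```

Emit:
send_rows --gripper '[0]' --pt "-0.0015 0.0012 0" --turn '[-1]'

```text
time: 13.28
ee_pos: [419.9, 172.4, 81.7]
ee_rot: [-14.4, 88.8, -62.0]
wrist_force: [-0.2, -0.6, 1.7]
gripper_width: 19.7
```

```bash
python3 lev.py
```

```text
t 13.28 pos [419.9 172.4  81.7] jaw -47.5 xax [ 0.01  -0.019 -1.   ] F [-0.2 -0.6  1.7] T [0.41 0.59 0.52] w 19.7 j [-21.  20.  -7. 123.   6.  36. -80.]
phi 46.95735128455594 r 109.63624047821116 tan [-0.759  0.652] Ftan 0.3 Frad 0.6
```

Emit:
send_rows --gripper '[0]' --pt "-0.0014 0.0013 0" --turn '[-1]'

```text
time: 13.4
ee_pos: [418.5, 173.6, 81.7]
ee_rot: [-14.4, 88.8, -63.0]
wrist_force: [2.6, -4.5, 0.5]
gripper_width: 19.7
```

```bash
python3 lev.py
```

```text
t 13.4 pos [418.5 173.6  81.7] jaw -48.6 xax [ 0.01  -0.019 -1.   ] F [ 2.6 -4.5  0.5] T [-0.22  0.12  0.61] w 19.7 j [-21.  20.  -7. 124.   6.  36. -81.]
phi 47.882455979754994 r 109.68934643147395 tan [-0.748  0.664] Ftan 4.9 Frad 1.6
```

The force jumped from 0.3 to 4.9 N at about 48°, which is the fourth click. I'll add a small margin step and then check that it holds.

Emit:
send_rows --gripper '[0]' --pt "-0.0014 0.0013 0" --turn '[-1]'

```text
time: 13.52
ee_pos: [418.0, 174.3, 81.8]
ee_rot: [-11.1, 88.7, -60.8]
wrist_force: [5.7, -6.8, -2.6]
gripper_width: 19.8
```

```bash
python3 lev.py
```

```text
t 13.53 pos [418.  174.3  81.8] jaw -49.7 xax [ 0.011 -0.02  -1.   ] F [ 5.7 -6.8 -2.6] T [-0.6  -0.52  0.38] w 19.8 j [-21.  20.  -7. 124.   6.  36. -82.]
phi 48.33357219311317 r 109.43676882052802 tan [-0.743  0.67 ] Ftan 8.8 Frad 1.2
```

Emit:
send_rows --gripper '[0,0]' --pt "0 0 0" --pt "0 0 0" --turn '[0,0]'

```text
time: 13.78
ee_pos: [418.8, 173.7, 81.7]
ee_rot: [-9.3, 88.7, -59.1]
wrist_force: [1.4, -1.8, 1.0]
gripper_width: 19.9
```

```bash
python3 - <<'E'
import lev
from h import *
d=cam('side')
for a,c,b,q in blobs(d,'red',10): print(a,c,onz(d,c,105)[0])
d=cam('scene');
for k in('orange','red'):
  for a,c,b,q in blobs(d,k,6): print(k,a,c)
cv2.imwrite('pics/end.png',cv2.resize(d['frame'][150:300,120:320,::-1],None,fx=4,fy=4,interpolation=cv2.INTER_CUBIC))
E
python3 lev.py
```

```text
t 13.78 pos [418.8 173.7  81.7] jaw -49.8 xax [ 0.012 -0.02  -1.   ] F [ 1.4 -1.8  1. ] T [0.24 0.35 0.63] w 19.9 j [-21.  20.  -7. 124.   6.  36. -82.]
phi 47.80811831688827 r 109.42337399722611 tan [-0.749  0.663] Ftan 2.2 Frad 0.5
187 [191.7 150.4] [335.94884519 243.73683248 105.        ]
91 [227.6 165.5] [412.32718572 155.36850906 105.        ]
t 13.88 pos [418.7 173.7  81.7] jaw -49.8 xax [ 0.012 -0.02  -1.   ] F [ 2.5 -2.3 -0.4] T [0.12 0.21 0.54] w 20.4 j [-21.  20.  -7. 124.   6.  36. -82.]
phi 47.846120964518164 r 109.44745778573537 tan [-0.748  0.663] Ftan 3.3 Frad 0.1
```

View pics/end.png

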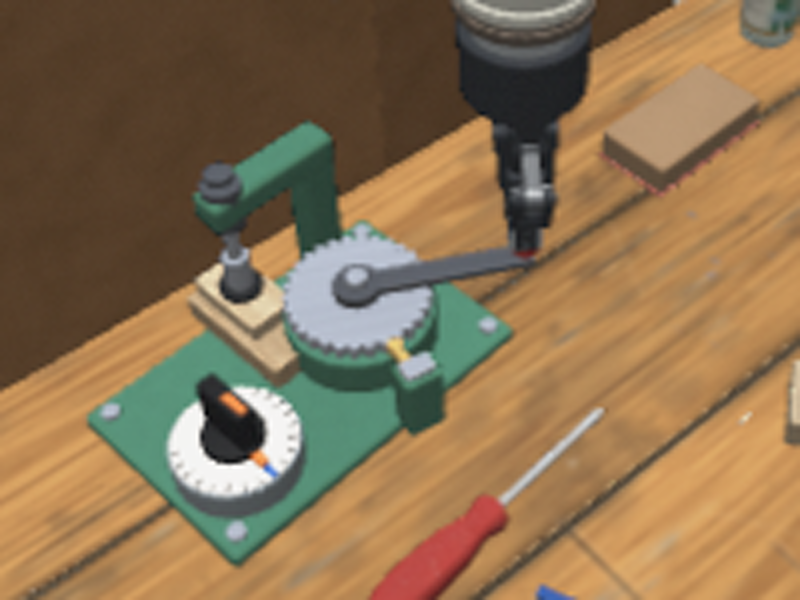

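Click 4 is home: the reading is 47.8°, the pointer still stands on the blue mark, and the screwdriver and sanding block are where they were. I'll finish on a slight forward push. Its target of about 49.5° is well short of tooth 5 at 54°.

Emit:
send_rows --gripper '[0]' --pt "-0.0021 0.0018 0" --turn '[0]'

```text
time: 14.0
ee_pos: [417.7, 174.6, 81.8]
ee_rot: [-6.9, 88.6, -56.8]
wrist_force: [6.5, -6.4, -3.8]
gripper_width: 19.7
```

```bash
python3 lev.py
python3 - <<'E'
from h import *
for i in range(4): cam('side')
import lev
E
```

```text
t 14.0 pos [417.7 174.6  81.8] jaw -49.9 xax [ 0.013 -0.021 -1.   ] F [ 6.5 -6.4 -3.8] T [-0.69 -0.82  0.33] w 19.7 j [-22.  20.  -7. 124.   6.  36. -83.]
phi 48.57363891016577 r 109.43505557145566 tan [-0.74   0.673] Ftan 9.2 Frad 0.3
t 14.2 pos [417.8 174.5  81.8] jaw -49.9 xax [ 0.014 -0.021 -1.   ] F [ 6.3 -6.1 -2.1] T [-0.46 -0.51  0.36] w 20.3 j [-22.  20.  -7. 124.   6.  36. -83.]
phi 48.46248530230777 r 109.46276377900946 tan [-0.741  0.671] Ftan 8.8 Frad 0.3
```

The lever is held steadily at 48.5° with 8.8 N, which is the force of being seated in notch 4. I'll hand in now.

```bash
python3 -c "
from rig import workorder
print(workorder.close_job())"
```

```text
the job is handed in; nothing more can be done
None
```

I handed the job in at about 14 s: the knob is on zero, and the gripper is holding the lever at the fourth click.

- **Knob:** I turned it about 61° clockwise before touching the lever. The close-up after release showed the orange line at 171.8° against the blue mark at about 171.5°. The last scene picture still showed the pointer on the mark.
- **Lever:** The push force rose after about 12°, 24°, 36° and 48° of swing. The third and fourth clicks were clear; the first two were weaker because the arm was still moving. The last check showed the gripper holding the handle at about 48.5° with a steady 8.8 N push. The fifth tooth is at 54°, so the lever did not go on to it.
- **Loose things:** The last picture showed the sanding block and screwdriver where they had been. The glue bottle was only partly in that picture, and the arm never went near it.

I overshot sideways by about 20 mm while descending to the knob and corrected it before gripping. No check failed or disagreed.

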